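Fish the check weight out of the gap beside the balance

TASK

The brass check weight has dropped into one of the two narrow gaps beside the laboratory balance. Fish it out by its bail with the green-handled hook rod from the steel tray and stand it gently near the middle of the balance pan, then unhook and lay the rod back inside the tray. A check weight is never handled directly, so don't touch it with the gripper or arm; don't knock or lean on the balance, and leave the other things where they are.

Things in the scene. Friction and masses are not known exactly. Their poses are not given: they have to be found in the camera images.
- weight: Brass check weight, 0.2 kg, loose, standing on the bench in the gap left (+y) or right (-y) of the balance. Disc 38 mm across, 21 mm high, with a fixed upright bail of 4 mm wire; 52 mm in all. Origin: centre of underside, z up. One passes through the bail along the weight's x axis (starts within 0.35 rad of the balance's x): opening 24 mm wide (y) from z 21 to 38 mm, narrowing to 12 at z 48.
- bail (a point): Middle of the bail's top wire (wire centre, 50 mm above the weight's underside). Axes as the weight.
- hook: Hook rod, 0.1 to 0.15 kg. Green handle 110 mm long (x), 20 wide (y), 26 high (z); origin: centre of its underside. A 6 mm steel rod runs on along +x at z 13 mm to a bend at x 205 mm, turns 80 degrees towards +z and ends 22 mm on (axis end: x 209, z 35). Starts lying in the tray on the handle's underside, bent end up, +x roughly away from the robot. Centre of mass at x about 25 to 30 mm.
- hook_grip (a point): Point in the handle of the hook rod at x = 30 mm, y = 0, z = 13 mm of the rod's frame: a good place to grip across the 20 mm width. Axes as the rod.
- balance: White laboratory balance, fixed, 240 mm (x) by 190 (y), housing top 66 mm high. Origin: centre of underside, z up; the display faces -x. Along its x axis on both sides runs a gap about 41 to 51 mm wide, open above and at both ends, down to the bench; the printer stands beyond the left (+y) gap, the splitter beyond the right one, both parallel to the balance.
- pan (a point): Centre of the upper face of the round steel weighing pan, 140 mm in diameter, 78 mm above the bench, 35 mm behind (+x) the balance's middle. It does not give. Axes as the balance.
- printer: Receipt printer, fixed, on the left (+y) of the balance: 170 mm (x) by 100 mm (y) by 68 mm high. Origin: centre of its underside.
- splitter: Blue and steel riffle sample splitter, fixed, on the right (-y) of the balance: 200 mm (x) by 130 mm (y) by 104 mm high. Origin: centre of its underside.
- tray: Stainless steel tray, fixed, 360 mm (x) by 280 mm (y), outer height 28 mm, walls 3 mm, floor 3 mm thick. Origin: centre of its underside; z up. The hook rod lies roughly along its middle.
- brush: Flat paint brush in the tray on the +y side of the hook rod, about 190 mm long (x), up to 46 mm wide, 17 mm high; wooden handle towards +x. Origin: near its middle, underside.
- spatula: Spatula with blue handle in the tray on the -y side of the hook rod, 225 mm long (x), 20 mm wide, 16 mm high. Origin: near its middle, underside.
- stopper: Black rubber stopper, 34 mm in diameter, 26 mm high, standing in the gap that does not hold the weight. Origin: centre of its underside.
- tin_a: Aluminium sample tin with lid, 61 mm in diameter, 35 mm high, on the bench in front of the balance. Origin: centre of its underside.
- tin_b: A second such tin, also in front of the balance. Origin: centre of its underside.
- oil: White plastic bottle with red cap, 60 mm in diameter, 140 mm high, in front of the printer, near the tray. Origin: centre of its underside.
- calcan: Steel calibrating can, open at the top, about 100 mm in diameter, 150 mm high, on the right of the splitter. Origin: centre of its underside.
Not all that is in view belongs to the job. Several things have the shape of the weight; the one meant has the colours described above.

How it is judged:
On the way, in this order (a step that is already met when the one before it is completed fails the run):
1. the weight hangs from the hook rod, its underside higher than the balance pan (contact force between hook and weight above 0.5 N and height (world z) of weight above 0.08 m), for 0.2 s.
2. the weight stands upright and still on the pan, within 30 mm of its centre, and the hook rod no longer touches it (horizontal distance between weight and pan below 0.03 m and z of weight in the frame of pan between -0.004 and 0.004 m and angle between weight's own z axis and vertical below 0.1 rad and linear speed of weight below 0.02 m/s and contact force between hook and weight below 0.05 N), for 0.3 s.
At the end, for the whole second after the job is handed in: Weight upright (0.1 rad), at rest on the pan within 30 mm of its centre, free of the rod; rod at rest in the tray, handle inside its walls and under 45 mm high; stopper, brush, spatula, tins, bottle and can within 30 mm of their starts (all of step 2 and x of hook_grip in the frame of tray between -0.165 and 0.165 m and y of hook_grip in the frame of tray between -0.13 and 0.13 m and z of each of hook_grip, hook in the frame of tray below 0.045 m and x of hook in the frame of tray between -0.165 and 0.165 m and y of hook in the frame of tray between -0.13 and 0.13 m and linear speed of hook below 0.02 m/s and distance of each of stopper, brush, spatula, tin_a, tin_b, oil, calcan from where it was at the start of the episode below 0.03 m); the robot touches nothing.
It fails at once if the gripper or arm touches the weight (contact force between any of the fingers, the arm and weight above 0.3 N).
It fails at once if the weight is dropped on the pan: it comes down to it faster than 0.3 m/s (horizontal distance between weight and pan below 0.08 m and z of weight in the frame of pan between -0.003 and 0.012 m and linear speed of weight above 0.3 m/s).
It fails at once if the balance is knocked or pressed with more than 25 N (contact force between balance and anything else above 25 N).
It fails at once if a bystander is pushed more than 60 mm away or knocked over (distance of any of stopper, brush, spatula, tin_a, tin_b, oil, calcan from where it was at the start of the episode above 0.06 m or angle between any of stopper, brush, spatula, tin_a, tin_b, oil, calcan's own z axis and vertical above 0.7 rad).
It also fails if it takes over 64 s, if anything falls off the work surface, if the arm or the gripper's body presses on something with over 40 N, if the wrist force passes 120 N, or if a joint passes its speed limit or range.

ROBOT

A 6-joint arm with a two-finger parallel gripper is mounted at the origin on the work surface. World frame = base frame: x ahead of the robot, y to its left, z up, the work surface at z = 0. Lengths are in m, angles in rad, forces in N, time in s.
With the tool pointing down it reaches from about 0.3 to 0.775 m from the base axis. Payload 14.6 kg.
Tool frame: the origin (TCP) lies midway between the tips of the shut fingers; the grasp point (between the pads) lies arm.grip_depth behind it (arm.grip_depth is the distance from the TCP to the grasp point, in m); z points along the fingers, y is the direction in which the jaws open and shut (so a half turn about z gives the same grasp; the last joint's range is limited). The gripper opens to 85 mm and grips with 20 to 120 N. Pads are 22 mm wide; open, the fingers measure 114 mm over their backs; the gripper's body (76 mm by 85 mm) begins 54 mm behind the grasp point. The pads swing forward as they close: fully open they stand 13 mm farther back than shut.
Start: joints at [1.22, 0.3, 1.521, -0, 1.321, -0.067], TCP at [0.154, 0.528, 0.231] pointing down, gripper open.
Joint ranges: [-3.03, 3.03], [-0.79, 2.21], [0.23, 2.52], [-1.04, 4.18], [0, 3.07], [-2.55, 2.55]. Speed limits (rad/s): [2.22, 2.22, 2.57, 3.14, 3.14, 3.14].

INTERFACE

Orientations are given as a unit quaternion [x, y, z, w].
In Python, from cell import arm, camera, camera_info gives the robot as it stands.
- The arm moves only by the shell command python3 -m crank 'ROWS'. ROWS is JSON, a list of rows, each a list of 3 entries, a list of its own where there are three numbers: the shift along the tool's x, y, z in mm, then the turn about the tool's z in rad, then the finger opening in mm, from 0 to 85.4. A call has 1 to 10 rows; each row is the pose to reach, as a shift and turn from the pose measured when the call began, along the tool's axes at that moment; what a row does not reach only later rows make up. A row lasts 1/10 s, in which the tool goes at most 50 mm and 8.59 degrees, less where a joint would pass 70% of its speed; a pose out of reach is approached as far as the arm can. A call with a gripper value outside its range is refused whole. The fingers move at their own pace and stop on an object; the grip force is fixed at half the most. Time passes only in rows, so rows that repeat a pose let the fingers close. It gives the time, the measured TCP pose, the force and the opening at its end, in the units of the state.
- arm.read_state(): the state, without advancing time (a new reading comes with each control period).
- camera(name): name is "side" or "top"; returns (picture, depth): 384x512x3 uint8, red, green, blue; 384x512 float32, m along the optical axis (not along the pixel's ray), 0 where there is no reading.
- camera_info(name): a dict with "K" (3x3 intrinsics, pixels), "k1" (the pictures are not rectified: a ray, as slopes to the right and down, at radius r is drawn at 1 + k1 r^2 times it, then the intrinsics apply), "rvec" (rotation vector, rad) and "tvec" (3), from world to camera coordinates, as OpenCV has them. Camera axes: x right, y down, z forward; pixel columns grow to the right and rows downward; lengths in m; the calibration is good to about 2 mm. A picture is of the moment at which its call begins. camera_info takes no time and is no camera call.
- arm.finish_job(): hands the job in, once; it reports no verdict.
The state is a dict: "t": time; "joint_pos": joint angles; "qd": joint speeds; "tau": joint torques, N m; "position": TCP position; "eef_rot": TCP orientation; "ft_force": force on the tool from outside, world axes, zero at the start; "moment": the same for the moment, N m; "width": opening from 0.0 (shut) to 1.0 (fully open).
Only numpy, scipy, OpenCV 4.12 (cv2) and the standard library are available. Lean on these libraries where they do the work, as an engineer would, in place of code of your own. Each camera call takes 0.05 s, during which the arm holds its last target. There are 200 camera calls.

## Working session

There is one attempt and no reset: what is moved stays moved. The work goes in short steps, Python scripts to look and compute and a shell command to move; the robot and the scene stay as the last step left them, time stands still between calls to the robot, and variables do not carry over. Pictures are saved under pics/ and viewed, about 8 in all and at most 12, crops included, and the job is handed in when it is done.

```bash
ls; mkdir -p pics; cat > h.py <<'E'
import numpy as np, cv2
from cell import arm, camera, camera_info
def shot(n,f=None):
    p,d=camera(n)
    if f: cv2.imwrite('pics/'+f,p[:,:,::-1])
    return p,d
def cam(n):
    i=camera_info(n);R=cv2.Rodrigues(np.array(i['rvec'],float))[0]
    return np.array(i['K'],float),i['k1'],R,np.array(i['tvec'],float).ravel()
def rays(n,uv):
    K,k,R,t=cam(n);uv=np.atleast_2d(np.array(uv,float))
    s=cv2.undistortPoints(uv.reshape(-1,1,2),K,np.array([k,0,0,0.])).reshape(-1,2)
    d=np.c_[s,np.ones(len(s))]
    return -R.T@t, d@R, d   # origin, world dirs with unit depth
def onz(n,uv,z):
    o,d,_=rays(n,uv); return o+d*((z-o[2])/d[:,2])[:,None]
def atdepth(n,uv,dep):
    o,d,_=rays(n,uv); return o+d*np.asarray(dep).reshape(-1,1)
def proj(n,P):
    K,k,R,t=cam(n)
    return cv2.projectPoints(np.atleast_2d(np.array(P,float)),cv2.Rodrigues(R)[0],t,K,np.array([k,0,0,0.]))[0].reshape(-1,2)
E
python3 - <<'E'
from h import *
print(arm.read_state(),arm.grip_depth)
for n in('top','side'):
    shot(n,n+'0.png');K,k,R,t=cam(n);print(n,K.round(1).tolist(),k,(-R.T@t).round(3),R.round(2).tolist())
E
```

```text
pics
{'t': 0.0, 'joint_pos': array([ 1.22039898e+00,  3.00466232e-01,  1.52162385e+00, -1.45417620e-06,
        1.32068215e+00, -6.66088585e-02]), 'qd': array([-0.00195124, -0.00221925,  0.00059775, -0.0008195 ,  0.00158701,
       -0.00031656]), 'tau': array([-3.97352524e-04, -5.43477345e+01, -3.61794949e+01, -5.21960374e-06,
        3.98964359e-03,  1.05003750e-05]), 'position': array([0.15392027, 0.52776714, 0.23070589]), 'eef_rot': array([ 1.41418369e-01,  9.89949745e-01, -5.77159782e-04, -1.21394384e-04]), 'ft_force': array([ 0.31274848, -0.07652644,  0.22594599]), 'moment': array([ 0.0229889 ,  0.00345397, -0.00902604]), 'width': 0.9938057974274127} 0.0187
top [[473.3, 0.0, 258.7], [0.0, 473.3, 197.4], [0.0, 0.0, 1.0]] 0.02715241680637697 [0.251 0.016 1.517] [[-0.13, -0.99, -0.0], [-0.97, 0.12, -0.2], [0.2, -0.02, -0.98]]
side [[445.7, 0.0, 253.5], [0.0, 445.7, 191.2], [0.0, 0.0, 1.0]] 0.02981048688638278 [ 0.087 -1.108  1.237] [[0.92, -0.39, -0.01], [-0.28, -0.63, -0.73], [0.28, 0.67, -0.69]]
```

View pics/top0.png

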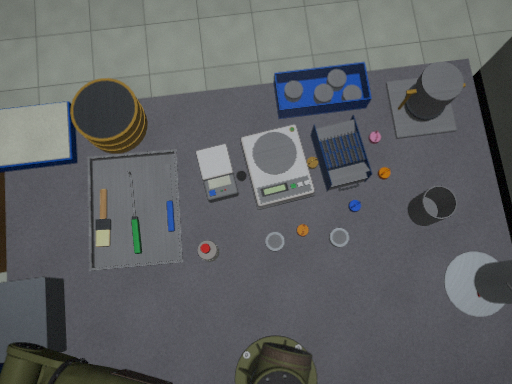

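View pics/side0.png

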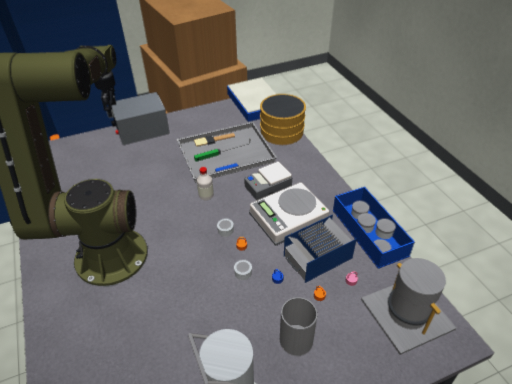

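The top view shows the green hook at (137,235), with its rod running up to (131,175). The brass weight is in the right gap at (312,162) and the stopper in the left gap at (241,175). The orange, blue and pink look-alikes stand elsewhere.

```bash
python3 - <<'E'
from h import *
p,d=camera('top')
hsv=cv2.cvtColor(p,cv2.COLOR_RGB2HSV)
g=cv2.inRange(hsv,(45,100,40),(85,255,255)); g[:, :100]=0; g[:,170:]=0
c=max(cv2.findContours(g,0,1)[0],key=cv2.contourArea)
r=cv2.minAreaRect(c);b=cv2.boxPoints(r);print('handle px',r)
print(onz('top',b,0.029).round(4))
print('hook tip',onz('top',[[131,174]],.03).round(4))
m=cv2.inRange(hsv,(12,90,60),(32,255,255));m[:, :295]=0;m[:,330:]=0;m[:130]=0;m[190:]=0
ys,xs=np.nonzero(m);print('brass',len(xs),xs.min(),xs.max(),ys.min(),ys.max(),onz('top',[[xs.mean(),ys.mean()]],.021).round(4))
# balance: white
dd=d.copy(); v,u=np.mgrid[0:384,0:512]
P=atdepth('top',np.c_[u.ravel(),v.ravel()],d.ravel()).reshape(384,512,3);np.save('P.npy',P)
w=((abs(P[...,2]-.066)<.006)|(abs(P[...,2]-.078)<.006)).astype(np.uint8)*255; w[:,:238]=0;w[:,318:]=0;w[:115]=0;w[215:]=0
c=max(cv2.findContours(w,0,1)[0],key=cv2.contourArea);r=cv2.minAreaRect(c)
B=onz('top',cv2.boxPoints(r),.066);print('bal',B.round(4),[np.linalg.norm(B[i]-B[i-1]).round(3) for i in range(4)])
s=((P[...,2]>.09)&(P[...,2]<.12)).astype(np.uint8)*255;s[:,:305]=0;s[:,380:]=0;s[:105]=0;s[200:]=0
c=max(cv2.findContours(s,0,1)[0],key=cv2.contourArea);S=onz('top',cv2.boxPoints(cv2.minAreaRect(c)),.1);print('spl',S.round(4))
o=np.hstack([cv2.resize(p[120:212,240:352],None,fx=4,fy=4,interpolation=2),cv2.resize(p[160:260,95:170],None,fx=3.68,fy=3.68,interpolation=2)]);cv2.imwrite('pics/c1.png',o[:,:,::-1])
E
```

```text
handle px ((136.12376403808594, 235.7376251220703), (34.12977600097656, 7.064764022827148), 84.2894058227539)
[[0.5332 0.3933 0.029 ]
 [0.5326 0.3711 0.029 ]
 [0.4239 0.3686 0.029 ]
 [0.4246 0.3905 0.029 ]]
hook tip [[0.6803 0.382  0.03  ]]
brass 100 307 317 157 167 [[ 0.6485 -0.206   0.021 ]]
bal [[ 0.7475  0.0191  0.066 ]
 [ 0.7737 -0.1691  0.066 ]
 [ 0.5379 -0.1929  0.066 ]
 [ 0.5137 -0.01    0.066 ]] [np.float64(0.236), np.float64(0.19), np.float64(0.237), np.float64(0.184)]
spl [[ 0.7456 -0.212   0.1   ]
 [ 0.7696 -0.3464  0.1   ]
 [ 0.5643 -0.37    0.1   ]
 [ 0.5417 -0.239   0.1   ]]
```

View pics/c1.png

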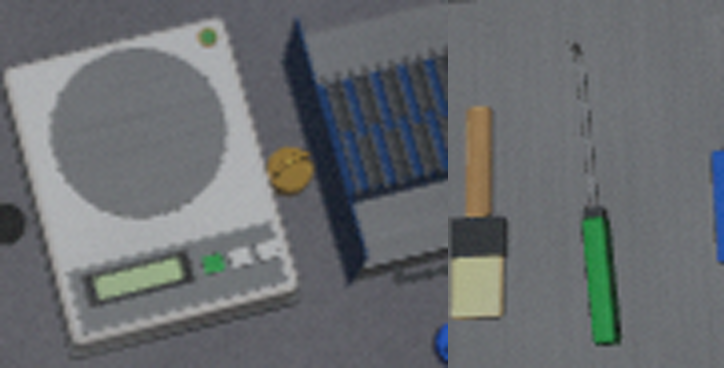

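The zoom shows the brass weight about 11 px across, with the bail as a diagonal line on it. I need the surrounding clearances and the bail direction.

```bash
python3 - <<'E'
from h import *
P=np.load('P.npy')
def q(u0,u1,v0,v1,z0,z1,name):
    S=P[v0:v1,u0:u1].reshape(-1,3);S=S[(S[:,2]>z0)&(S[:,2]<z1)]
    print(name,len(S),'min',S.min(0).round(3),'max',S.max(0).round(3),'mid',((S.min(0)+S.max(0))/2).round(3))
q(262,290,228,255,.02,.05,'tin1');q(327,353,225,250,.02,.05,'tin2');q(295,311,222,238,.015,.06,'orange');q(347,363,198,214,.015,.06,'blue')
q(195,220,238,262,.1,.16,'oil');q(195,240,140,205,.05,.08,'printer');q(85,190,145,275,.02,.032,'tray')
print(P[147:170:4,200:236:6,2].round(3))
print('prn',[P[v,u].round(3) for u,v in((200,155),(210,197),(228,150),(234,190))])
a=onz('top',[[240+276/4,120+177/4],[240+311/4,120+156/4]],.05)[:,:2];print('bail',a.round(4),np.arctan2(*(a[0]-a[1])[[1,0]])-np.pi/2)
t=cv2.resize(camera('top')[0][148:176,298:326],None,fx=14,fy=14,interpolation=2)
u,v=proj('side',[[.648,-.206,.03]])[0].round().astype(int);print('side uv',u,v)
s=cv2.resize(camera('side')[0][v-14:v+14,u-14:u+14],None,fx=14,fy=14,interpolation=2)
cv2.imwrite('pics/c2.png',np.hstack([t,s])[:,:,::-1])
E
```

```text
tin1 292 min [ 0.377 -0.077  0.026] max [ 0.435 -0.019  0.044] mid [ 0.406 -0.048  0.035]
tin2 296 min [ 0.364 -0.281  0.026] max [ 0.422 -0.221  0.046] mid [ 0.393 -0.251  0.036]
orange 108 min [ 0.415 -0.161  0.015] max [ 0.45  -0.125  0.056] mid [ 0.432 -0.143  0.036]
blue 104 min [ 0.47  -0.338  0.015] max [ 0.507 -0.3    0.055] mid [ 0.488 -0.319  0.035]
oil 160 min [0.377 0.136 0.1  ] max [0.422 0.181 0.148] mid [0.4   0.158 0.124]
printer 1462 min [0.561 0.048 0.05 ] max [0.733 0.164 0.078] mid [0.647 0.106 0.064]
tray 1473 min [0.378 0.231 0.02 ] max [0.78  0.535 0.032] mid [0.579 0.383 0.026]
[[ 0.004 -0.001  0.066  0.068  0.064  0.007]
 [ 0.068  0.068  0.07   0.06   0.071 -0.007]
 [ 0.07   0.071  0.065  0.064  0.068 -0.004]
 [ 0.069  0.07   0.073  0.063  0.078  0.001]
 [ 0.063  0.069  0.07   0.065  0.065  0.062]
 [ 0.065  0.063  0.069  0.07   0.069  0.069]]
prn [array([0.703, 0.151, 0.07 ]), array([0.567, 0.135, 0.056]), array([ 0.731,  0.063, -0.001]), array([0.58 , 0.057, 0.055])]
bail [[ 0.6343 -0.1911]
 [ 0.648  -0.2215]] 0.42275576084749766
side uv 303 234
```

View pics/c2.png

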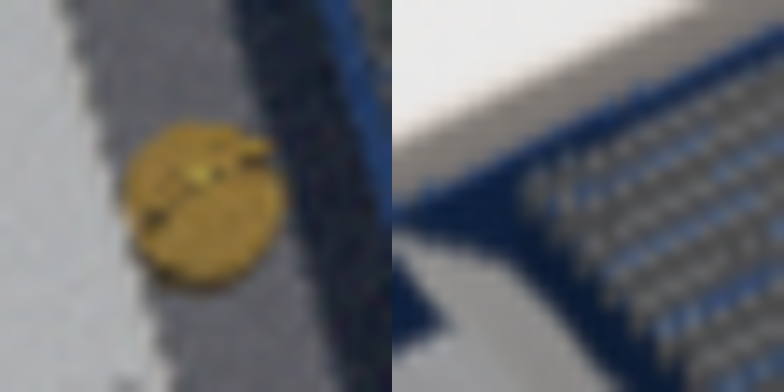

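The disc centre is at about (312.3,162.2), so the weight stands near (0.648,-0.207) with yaw about 0.4. The splitter hides it from the side camera. Now I pick up the rod.

```bash
cat >> h.py <<'E'
from scipy.spatial.transform import Rotation as Ro
def go(x,y,z,yaw):
    s=arm.read_state();R=Ro.from_quat(s['eef_rot']).as_matrix()
    d=R.T@(np.array([x,y,z])-s['position'])*1000
    cur=np.arctan2(R[1,1],R[0,1])-np.pi/2
    tn=-(yaw-cur); tn=(tn+np.pi)%(2*np.pi)-np.pi
    print('t',round(s['t'],2),'pos',s['position'].round(4),'yaw',cur.round(3),'tilt',R[:,2].round(3),'w',round(s['width']*85.4,1),'F',s['ft_force'].round(2),'-> shift',d.round(1).tolist(),'turn',round(tn,3))
E
python3 -c "
from h import *
go(.5085,.3817,.13,.024)"
```

```text
t 0.25 pos [0.154  0.5279 0.231 ] yaw -0.284 tilt [-0. -0. -1.] w 85.6 F [ 1.84 -0.5   0.32] -> shift [-381.3, -41.0, 101.0] turn -0.308
```

```bash
python3 -m crank '[[[-381,-41,60],-0.308,50],[[-381,-41,60],-0.308,50],[[-381,-41,60],-0.308,50],[[-381,-41,60],-0.308,50],[[-381,-41,60],-0.308,50],[[-381,-41,101],-0.308,50],[[-381,-41,101],-0.308,50],[[-381,-41,101],-0.308,50],[[-381,-41,101],-0.308,50],[[-381,-41,101],-0.308,50]]'; python3 -c "
from h import *
go(.5085,.3817,.006,.024)"
```

```text
t: 1.25
position: [0.5088, 0.3808, 0.1288]
eef_rot: [-0.011, 1.0, -0.001, -0.001]
ft_force: [-0.9, 1.0, 0.2]
width: 0.586
t 1.25 pos [0.5088 0.3808 0.1288] yaw 0.022 tilt [-0.002 -0.002 -1.   ] w 50.1 F [-0.88  1.01  0.2 ] -> shift [0.1, 1.1, 122.8] turn -0.002
```

```bash
python3 -m crank '[[[0,1,50],0,50],[[0,1,90],0,50],[[0,1,115],0,50],[[0,1,122],0,50],[[0,1,122],0,50],[[0,1,122],0,10],[[0,1,122],0,10],[[0,1,122],0,10],[[0,1,122],0,10],[[0,1,122],0,10]]'; python3 -c "
from h import *
go(.5085,.3817,.15,.024)"
```

```text
t: 2.25
position: [0.5094, 0.3824, 0.009]
eef_rot: [-0.011, 1.0, 0.0, 0.0]
ft_force: [-1.1, 1.1, 6.9]
width: 0.218
t 2.25 pos [0.5094 0.3824 0.009 ] yaw 0.022 tilt [ 0.001  0.    -1.   ] w 18.7 F [-1.08  1.07  6.91] -> shift [0.8, -0.6, -141.0] turn -0.002
```

```bash
python3 -m crank '[[[0,0,-50],0,10],[[0,0,-100],0,10],[[0,0,-130],-0.15,10],[[0,0,-130],-0.3,10],[[0,0,-130],-0.45,10],[[0,0,-130],-0.6,10],[[0,0,-130],-0.75,10],[[0,0,-130],-0.9,10],[[0,0,-130],-1.05,10],[[0,0,-130],-1.2,10]]'; python3 - <<'E'
from h import *
go(.62,.237,.10,1.571)
s,_=shot('side','s1.png');t,_=shot('top')
cv2.imwrite('pics/c3.png',np.hstack([cv2.resize(s[70:230,130:330],None,fx=2,fy=2),cv2.resize(t[120:280,60:260],None,fx=2,fy=2)])[:,:,::-1])
E
```

```text
t: 3.25
position: [0.5093, 0.3824, 0.1401]
eef_rot: [-0.576, 0.817, -0.0, 0.001]
ft_force: [-0.6, -0.0, -0.9]
width: 0.219
t 3.25 pos [0.5093 0.3824 0.1401] yaw 1.228 tilt [ 0.002  0.001 -1.   ] w 18.7 F [-0.57 -0.04 -0.86] -> shift [99.9, -153.0, 40.1] turn -0.343
```

View pics/c3.png

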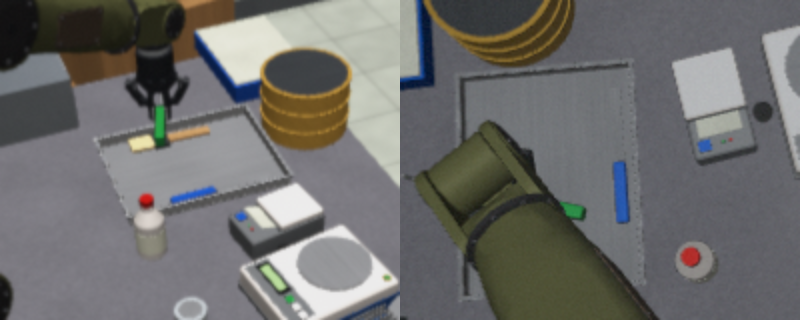

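The rod is held firmly and points +y. Next I use the printer edge to tilt it nose-down in the grip, so that the hook passes the bail with more room.

```bash
python3 -c "
from h import *
go(.675,.233,.088,1.571)
print(onz('top',[[147,135],[130,147],[110,150]],.1))"
```

```text
t 3.35 pos [0.5093 0.3824 0.1399] yaw 1.225 tilt [ 0.002  0.001 -1.   ] w 19.0 F [ 0.62 -0.71 -1.81] -> shift [84.4, -206.5, 52.1] turn -0.346
[[0.77958352 0.30575113 0.1       ]
 [0.74711595 0.36138044 0.1       ]
 [0.74518565 0.42363207 0.1       ]]
```

```bash
python3 -m crank '[[[20,-45,0],-0.15,10],[[40,-90,0],-0.3,10],[[60,-135,0],-0.346,10],[[80,-180,0],-0.346,10],[[84,-206,0],-0.346,10],[[84,-206,0],-0.346,10],[[84,-206,30],-0.346,10],[[84,-206,50],-0.346,10],[[84,-206,54],-0.346,10],[[84,-206,54],-0.346,10]]'; python3 - <<'E'
from h import *
go(.675,.233,.074,1.571)
s,_=shot('side');t,_=shot('top')
cv2.imwrite('pics/c4.png',np.hstack([cv2.resize(s[100:220,180:330],None,fx=2.6,fy=2.6),cv2.resize(t[110:230,110:260],None,fx=2.6,fy=2.6)])[:,:,::-1])
E
```

```text
t: 4.35
position: [0.6125, 0.3314, 0.083]
eef_rot: [-0.673, 0.739, -0.033, -0.006]
ft_force: [-0.1, -0.9, -1.2]
width: 0.219
t 4.35 pos [0.6125 0.3314 0.083 ] yaw 1.478 tilt [ 0.036 -0.057 -0.998] w 18.7 F [-0.12 -0.95 -1.18] -> shift [91.4, -70.9, 16.9] turn -0.093
```

View pics/c4.png

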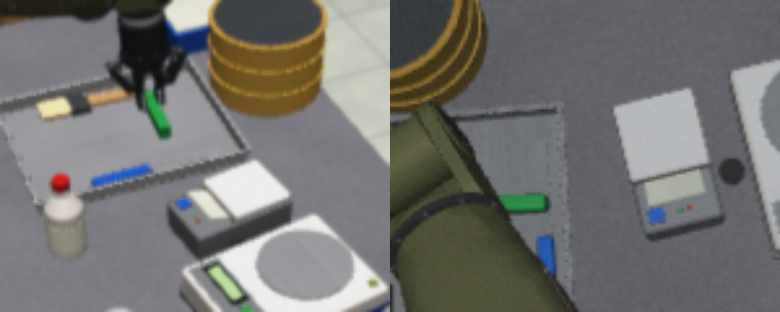

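The arm lagged and stopped at (0.61,0.33), with the tool tilted about 0.07 rad. I take the rest more slowly.

```bash
python3 -c "
from h import *
print(arm.read_state()['qd'].round(3),arm.read_state()['joint_pos'].round(3))
go(.675,.233,.090,1.571)"
```

```text
[ 0.005 -0.026 -0.02   0.003  0.019 -0.001] [ 0.467  0.761  1.181 -0.073  1.194 -2.554]
t 4.45 pos [0.6127 0.3312 0.0836] yaw 1.477 tilt [ 0.036 -0.057 -0.998] w 18.4 F [-0.04 -0.87 -1.45] -> shift [92.1, -71.4, 1.4] turn -0.094
```

Joint 6 had reached its end stop (−2.55), so that yaw is not available and I turn the other way. The splitter front edge, with the rod pointing back towards the robot, is within range and higher. Checking its profile.

```bash
python3 - <<'E'
from h import *
P=np.load('P.npy');c=np.array([.6555,-.292]);a=.12
S=P[105:200,305:385].reshape(-1,3);L=(S[:,:2]-c)@np.array([[np.cos(a),-np.sin(a)],[np.sin(a),np.cos(a)]])
for lo in np.arange(-.13,.12,.01):
    r=[]
    for y0 in(-.05,-.02,.01,.04):
        k=(L[:,0]>lo)&(L[:,0]<lo+.01)&(abs(L[:,1]-y0)<.012);r.append(np.median(S[k,2]).round(3) if k.any() else None)
    print(round(lo,3),r)
go(.5,.2,.22,.5)
E
python3 -m crank '[[[0,0,-50],0.05,10],[[0,0,-100],0.2,10],[[0,0,-140],0.35,10],[[0,0,-150],0.5,10],[[0,0,-150],0.65,10],[[0,0,-150],0.8,10],[[0,0,-150],0.95,10],[[0,0,-150],1.1,10],[[0,0,-150],1.25,10],[[0,0,-150],1.4,10]]'; python3 -c "
from h import *
go(.475,-.30,.22,-1.5);print(arm.read_state()['joint_pos'].round(3))"
```

```text
-0.13 [np.float64(-0.0), np.float64(0.001), np.float64(0.001), np.float64(-0.001)]
-0.12 [np.float64(0.002), np.float64(0.002), np.float64(0.002), np.float64(-0.0)]
-0.11 [np.float64(0.001), np.float64(0.031), np.float64(0.003), np.float64(0.002)]
-0.1 [np.float64(0.04), np.float64(0.037), np.float64(0.038), np.float64(0.039)]
-0.09 [np.float64(0.053), np.float64(0.053), np.float64(0.054), np.float64(0.055)]
-0.08 [np.float64(0.089), np.float64(0.088), np.float64(0.086), np.float64(0.088)]
-0.07 [np.float64(0.08), np.float64(0.081), np.float64(0.08), np.float64(0.081)]
-0.06 [np.float64(0.071), np.float64(0.07), np.float64(0.071), np.float64(0.072)]
-0.05 [np.float64(0.081), np.float64(0.078), np.float64(0.078), np.float64(0.082)]
-0.04 [np.float64(0.096), np.float64(0.095), np.float64(0.094), np.float64(0.094)]
-0.03 [np.float64(0.094), np.float64(0.093), np.float64(0.095), np.float64(0.095)]
-0.02 [np.float64(0.096), np.float64(0.095), np.float64(0.094), np.float64(0.094)]
-0.01 [np.float64(0.094), np.float64(0.093), np.float64(0.093), np.float64(0.094)]
-0.0 [np.float64(0.093), np
[... 616 characters left out ...]
t64(0.088)]
0.08 [np.float64(0.096), np.float64(0.095), np.float64(0.094), np.float64(0.095)]
0.09 [np.float64(0.085), None, None, None]
0.1 [None, None, None, None]
0.11 [np.float64(0.004), np.float64(0.002), np.float64(0.002), np.float64(0.004)]
t 4.45 pos [0.6127 0.3312 0.0836] yaw 1.477 tilt [ 0.036 -0.057 -0.998] w 18.4 F [-0.04 -0.87 -1.45] -> shift [148.5, 94.3, -132.7] turn 0.977
t: 5.45
position: [0.6073, 0.3399, 0.2339]
eef_rot: [-0.035, 0.999, -0.029, 0.017]
ft_force: [0.7, 0.7, -1.7]
width: 0.218
t 5.45 pos [0.6073 0.3399 0.2339] yaw 0.069 tilt [ 0.037 -0.057 -0.998] w 18.6 F [ 0.68  0.75 -1.74] -> shift [177.7, -627.3, 45.3] turn 1.569
[ 0.481  0.638  1.029 -0.068  1.468 -1.153]
```

```bash
python3 -m crank '[[[10,-30,0],0.15,10],[[20,-60,0],0.3,10],[[30,-90,0],0.45,10],[[40,-125,0],0.6,10],[[50,-160,0],0.75,10],[[60,-195,0],0.9,10],[[70,-230,0],1.05,10],[[80,-265,0],1.2,10],[[90,-300,0],1.35,10],[[100,-330,0],1.5,10]]'; python3 -c "
from h import *
go(.5016,-.311,.20,-3.02);print(arm.read_state()['joint_pos'].round(3))"
```

```text
t: 6.45
position: [0.5298, 0.0026, 0.2511]
eef_rot: [0.655, 0.755, -0.009, 0.033]
ft_force: [0.6, 0.7, -0.7]
width: 0.22
t 6.45 pos [0.5298 0.0026 0.2511] yaw -1.429 tilt [ 0.038 -0.057 -0.998] w 18.8 F [ 0.56  0.68 -0.69] -> shift [-302.9, -73.6, 67.7] turn 1.591
[-0.039  0.22   1.577 -0.057  1.305 -0.165]
```

```bash
python3 -m crank '[[[-30,-7,5],0.15,10],[[-60,-15,10],0.3,10],[[-95,-23,15],0.45,10],[[-130,-32,20],0.6,10],[[-165,-40,25],0.75,10],[[-200,-48,31],0.9,10],[[-235,-57,36],1.05,10],[[-270,-66,40],1.2,10],[[-303,-74,44],1.35,10],[[-303,-74,44],1.5,10]]'; python3 -c "
from h import *
go(.5016,-.311,.13,-3.02);print(arm.read_state()['joint_pos'].round(3))"
```

```text
t: 7.45
position: [0.4994, -0.3132, 0.2237]
eef_rot: [0.994, 0.104, 0.016, 0.031]
ft_force: [0.0, 0.8, -1.1]
width: 0.223
t 7.45 pos [ 0.4994 -0.3132  0.2237] yaw -2.934 tilt [ 0.038 -0.058 -0.998] w 19.1 F [ 0.02  0.81 -1.11] -> shift [0.2, -7.7, 93.4] turn 0.086
[-0.612  0.36   1.461 -0.026  1.256  0.758]
```

```bash
python3 -m crank '[[[0,-8,40],0.086,10],[[0,-8,80],0.086,10],[[0,-8,100],0.086,10],[[0,-8,106],0.086,10],[[0,-8,106],0.086,10],[[0,-8,106],0.086,10]]'; python3 - <<'E'
from h import *
go(.5016,-.311,.09,-3.02)
s,_=shot('side');t,_=shot('top')
cv2.imwrite('pics/c5.png',np.hstack([cv2.resize(s[180:330,200:380],None,fx=2.2,fy=2.2),cv2.resize(t[130:280,270:450],None,fx=2.2,fy=2.2)])[:,:,::-1])
E
```

```text
t: 8.05
position: [0.5024, -0.3119, 0.1192]
eef_rot: [0.997, 0.061, 0.018, 0.031]
ft_force: [0.1, -0.1, -1.2]
width: 0.213
t 8.05 pos [ 0.5024 -0.3119  0.1192] yaw -3.02 tilt [ 0.041 -0.059 -0.997] w 18.2 F [ 0.07 -0.13 -1.17] -> shift [-1.7, -2.8, 29.0] turn -0.0
```

View pics/c5.png

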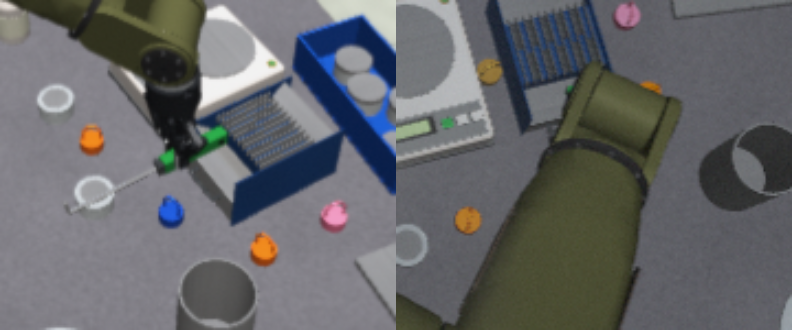

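The rod's tail now lies above the splitter's front lip, with the nose towards the robot and everything clear. Pressing down slowly.

```bash
python3 -m crank '[[[0,0,4],0,10],[[0,0,8],0,10],[[0,0,12],0,10],[[0,0,16],0,10],[[0,0,20],0,10],[[0,0,20],0,10]]'; python3 -m crank '[[[0,0,3],0,10],[[0,0,6],0,10],[[0,0,9],0,10],[[0,0,12],0,10],[[0,0,12],0,10]]'; python3 -c "
from h import *
go(.5016,-.311,.09,-3.02)"
```

```text
t: 8.75
position: [0.5033, -0.3134, 0.0996]
eef_rot: [0.997, 0.061, 0.019, 0.031]
ft_force: [-5.6, 0.1, 8.2]
width: 0.221
t: 9.25
position: [0.5033, -0.3147, 0.0881]
eef_rot: [0.997, 0.061, 0.019, 0.031]
ft_force: [-9.1, 0.3, 10.0]
width: 0.22
t 9.25 pos [ 0.5033 -0.3147  0.0881] yaw -3.021 tilt [ 0.041 -0.061 -0.997] w 18.8 F [-9.13  0.28 10.  ] -> shift [-1.2, -3.8, -2.2] turn -0.001
```

```bash
python3 -m crank '[[[0,0,4],0,10],[[0,0,7],0,10],[[0,0,7],0,10]]';python3 -m crank '[[[0,0,-30],0,10],[[0,0,-60],0,10],[[0,0,-80],0,10],[[0,0,-80],0,10],[[0,0,-80],0,10]]'; python3 - <<'E'
from h import *
go(.5016,-.311,.09,-3.02)
s,_=shot('side')
cv2.imwrite('pics/c6.png',cv2.resize(s[150:300,190:350],None,fx=4,fy=4,interpolation=2)[:,:,::-1])
E
```

```text
t: 9.55
position: [0.5033, -0.3154, 0.0814]
eef_rot: [0.997, 0.061, 0.018, 0.032]
ft_force: [-8.7, 1.6, 8.1]
width: 0.219
t: 10.05
position: [0.4999, -0.3105, 0.1603]
eef_rot: [0.998, 0.061, 0.018, 0.031]
ft_force: [-0.2, 0.8, -2.5]
width: 0.223
t 10.05 pos [ 0.4999 -0.3105  0.1603] yaw -3.021 tilt [ 0.04  -0.061 -0.997] w 19.0 F [-0.25  0.8  -2.54] -> shift [-0.6, -3.8, 70.2] turn -0.001
```

View pics/c6.png

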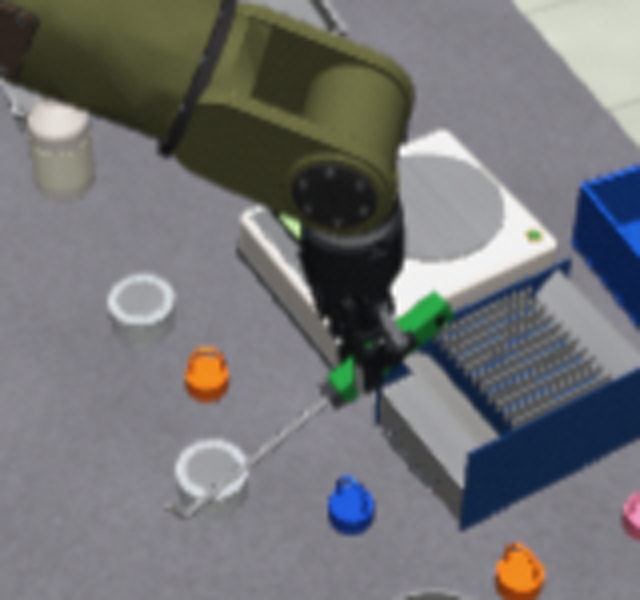

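The handle is clearly nose-down. The bend shows at crop (186,514), the rod–handle junction at (332,400) and the tip at (170,508).

```bash
python3 - <<'E'
from h import *
s=arm.read_state();R=Ro.from_quat(s['eef_rot']).as_matrix();p=s['position'];n=R[:,1]
uv=(np.array([[186,514],[332,400],[170,508],[260,457]])+.5)/4-.5+[190,150]
o,d,_=rays('side',uv);X=o+d*(((p-o)@n)/(d@n))[:,None];print(X.round(4))
L=(X-p)@R;print('tool frame (mm)',(L*1000).round(1)); v=X[0]-X[1];print('pitch',np.degrees(np.arctan2(-v[2],np.hypot(v[0],v[1]))), np.linalg.norm(v))
E
```

```text
[[ 0.3434 -0.3332  0.0974]
 [ 0.4755 -0.314   0.1483]
 [ 0.3308 -0.3338  0.1129]
 [ 0.4099 -0.3236  0.1221]]
tool frame (mm) [[-159.7   -0.    57.4]
 [ -24.8   -0.    10.6]
 [-171.8   -0.    41.5]
 [ -91.8    0.    34.8]]
pitch 20.870312629894656 0.14277397984790458
```

```bash
cat >> h.py <<'E'
N=np.array([-160,0,57.4])/1000
def gon(x,y,z,yaw,N=N):
    s=arm.read_state();R=Ro.from_quat(s['eef_rot']).as_matrix();p=s['position']
    cur=np.arctan2(R[1,1],R[0,1])-np.pi/2; tn=-(yaw-cur); 
    Rt=R@Ro.from_rotvec([0,0,tn]).as_matrix()
    d=R.T@(np.array([x,y,z])-Rt@N-p)*1000
    print('t',round(s['t'],2),'tcp',p.round(4),'nose',(p+R@N).round(4),'yaw',cur.round(3),'q',s['joint_pos'].round(2),'w',round(s['width']*85.4,1),'F',s['ft_force'].round(2),'-> shift',d.round(1).tolist(),'turn',round(tn,3))
E
python3 -m crank '[[[0,0,-40],0,10],[[0,0,-80],-0.1,10],[[0,10,-120],-0.25,10],[[0,20,-130],-0.4,10],[[0,30,-130],-0.55,10],[[0,40,-130],-0.7,10],[[0,50,-130],-0.85,10],[[0,60,-130],-1.0,10],[[0,70,-130],-1.15,10],[[0,80,-130],-1.3,10]]'; python3 -c "
from h import *
gon(.607,-.2155,.15,.2)"
```

```text
t: 11.1
position: [0.5041, -0.3822, 0.2924]
eef_rot: [0.755, 0.654, -0.005, 0.034]
ft_force: [0.1, 0.2, -1.2]
width: 0.22
t 11.1 tcp [ 0.5041 -0.3822  0.2924] nose [ 0.4832 -0.5437  0.2435] yaw -1.713 q [-0.7   0.42  1.22 -0.02  1.44 -0.55] w 18.8 F [ 0.13  0.17 -1.21] -> shift [133.3, -78.9, 78.8] turn -1.913
```

```bash
python3 -m crank '[[[13,-8,0],-0.15,10],[[27,-16,0],-0.3,10],[[40,-24,0],-0.45,10],[[53,-32,0],-0.6,10],[[67,-40,0],-0.75,10],[[80,-48,0],-0.9,10],[[93,-55,0],-1.05,10],[[107,-63,0],-1.2,10],[[120,-71,0],-1.35,10],[[133,-79,0],-1.5,10]]'; python3 -m crank '[[[0,0,0],-0.15,10],[[0,0,0],-0.3,10],[[0,0,0],-0.413,10],[[0,0,0],-0.413,10]]'; python3 -c "
from h import *
gon(.607,-.2155,.13,.2)"
```

```text
t: 12.1
position: [0.4447, -0.239, 0.2802]
eef_rot: [0.107, 0.994, -0.026, 0.02]
ft_force: [0.7, -0.9, -1.9]
width: 0.222
t: 12.5
position: [0.4446, -0.2389, 0.2788]
eef_rot: [-0.1, 0.994, -0.029, 0.013]
ft_force: [0.3, -1.1, -1.5]
width: 0.221
t 12.5 tcp [ 0.4446 -0.2389  0.2788] nose [ 0.6032 -0.2101  0.2248] yaw 0.2 q [-0.55  0.13  1.61 -0.03  1.34 -2.32] w 18.9 F [ 0.3  -1.1  -1.47] -> shift [-0.7, -0.2, 95.1] turn 0.0
```

```bash
python3 -m crank '[[[0,0,40],0,10],[[0,0,80],0,10],[[0,0,95],0,10],[[0,0,95],0,10],[[0,0,95],0,10]]'; python3 - <<'E'
from h import *
gon(.607,-.2155,.03,.2)
s,_=shot('side','s7.png');t,_=shot('top','t7.png')
cv2.imwrite('pics/c7.png',np.hstack([cv2.resize(s[205:265,255:335],None,fx=5,fy=5,interpolation=2),cv2.resize(t[145:205,280:360],None,fx=5,fy=5,interpolation=2)])[:,:,::-1])
E
```

```text
t: 13.0
position: [0.4478, -0.2443, 0.1842]
eef_rot: [-0.099, 0.995, -0.029, 0.013]
ft_force: [0.9, 0.2, -0.8]
width: 0.215
t 13.0 tcp [ 0.4478 -0.2443  0.1842] nose [ 0.6065 -0.2159  0.1303] yaw 0.198 q [-0.56  0.23  1.73 -0.03  1.13 -2.31] w 18.4 F [ 0.94  0.21 -0.83] -> shift [1.5, 6.0, 100.1] turn -0.002
```

View pics/c7.png

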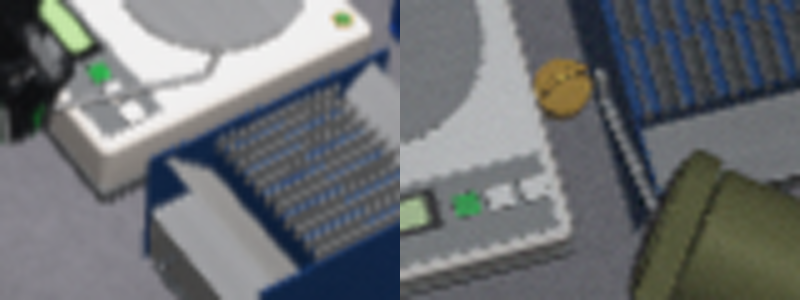

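The side view shows the hook's bend at (207,72) and tip at (215,55). The top view shows the tip at (198,70) of its crop, with the rod over the splitter's edge and the brass weight just left of it. Triangulating.

```bash
python3 - <<'E'
from h import *
def tri(a,b):
    o1,d1,_=rays('side',[a]);o2,d2,_=rays('top',[b]);d1=d1[0];d2=d2[0]
    A=np.c_[d1,-d2];x=np.linalg.lstsq(A,o2-o1,rcond=None)[0];p,q=o1+d1*x[0],o2+d2*x[1];return (p+q)/2,np.linalg.norm(p-q)
S=lambda x,y:((x+.5)/5-.5+255,(y+.5)/5-.5+205)
T=lambda x,y:((x+.5)/5-.5+280,(y+.5)/5-.5+145)
print('tip',tri(S(215,55),T(198,70)))
print('bend',tri(S(207,72),T(203,88)))
print('exp bend',proj('side',[[.6065,-.2159,.1303]]),S(207,72),proj('top',[[.6065,-.2159,.1303]]),T(203,88))
for z in(.11,.13): print('rod top line',onz('top',[T(198,70),T(252,200)],z).round(4))
w=onz('top',[[312.3,162.25]],.021);print(w)
E
```

```text
tip (array([ 0.62021954, -0.21031417,  0.1418845 ]), np.float64(0.007100603228271126))
bend (array([ 0.61231775, -0.21355229,  0.1312896 ]), np.float64(0.005529642585582211))
exp bend [[295.53683623 219.90457571]] (296.0, 219.0) [[321.13383551 164.94542717]] (320.2, 162.2)
rod top line [[ 0.6325 -0.2165  0.11  ]
 [ 0.547  -0.2366  0.11  ]]
rod top line [[ 0.627  -0.2132  0.13  ]
 [ 0.5428 -0.233   0.13  ]]
[[ 0.64720807 -0.20690085  0.021     ]]
```

```bash
python3 -c "
from h import *
gon(.600,-.2168,.016,.2)"
```

```text
t 13.1 tcp [ 0.4481 -0.2445  0.1851] nose [ 0.6068 -0.2159  0.1314] yaw 0.199 q [-0.56  0.23  1.73 -0.03  1.13 -2.31] w 18.8 F [ 0.88  0.01 -0.9 ] -> shift [9.5, 7.5, 115.0] turn -0.001
```

```bash
python3 -m crank '[[[9,7,40],0,10],[[9,7,80],0,10],[[9,7,105],0,10],[[9,7,112],0,10],[[9,7,112],0,10],[[9,7,112],0,10]]'; python3 -c "
from h import *
gon(.600,-.2168,.01,.2)"
```

```text
t: 13.7
position: [0.4426, -0.2462, 0.0744]
eef_rot: [-0.099, 0.994, -0.031, 0.015]
ft_force: [-0.8, -0.0, -0.7]
width: 0.221
t 13.7 tcp [ 0.4426 -0.2462  0.0744] nose [ 0.6014 -0.2177  0.021 ] yaw 0.199 q [-0.57  0.37  1.83 -0.04  0.88 -2.31] w 18.9 F [-0.83 -0.04 -0.71] -> shift [1.5, 1.7, 10.9] turn -0.001
```

```bash
for i in 1; do python3 -m crank '[[[1,1,5],0,10],[[1,1,10],0,10],[[1,1,10],0,10],[[1,1,10],0,10]]'; done; python3 -m crank '[[[0,0,2],0,10],[[0,0,2],0,10],[[0,0,2],0,10]]'; python3 -m crank '[[[0,0,2],0,10],[[0,0,2],0,10],[[0,0,2],0,10]]'
```

```text
t: 14.1
position: [0.4418, -0.246, 0.0644]
eef_rot: [-0.099, 0.994, -0.031, 0.015]
ft_force: [0.8, 0.6, -0.1]
width: 0.221
t: 14.4
position: [0.4419, -0.2461, 0.0624]
eef_rot: [-0.099, 0.994, -0.031, 0.015]
ft_force: [0.7, 0.5, -0.4]
width: 0.218
t: 14.7
position: [0.4419, -0.2462, 0.0603]
eef_rot: [-0.099, 0.994, -0.03, 0.015]
ft_force: [-0.8, -0.8, -1.0]
width: 0.221
```

```bash
python3 -m crank '[[[0,0,2],0,10],[[0,0,2],0,10],[[0,0,2],0,10]]'; python3 -m crank '[[[0,0,1.5],0,10],[[0,0,1.5],0,10],[[0,0,1.5],0,10]]'
```

```text
t: 15.0
position: [0.4419, -0.2463, 0.0583]
eef_rot: [-0.099, 0.994, -0.03, 0.015]
ft_force: [0.8, -0.5, -1.1]
width: 0.217
t: 15.3
position: [0.442, -0.2464, 0.0567]
eef_rot: [-0.099, 0.994, -0.03, 0.015]
ft_force: [-0.2, -0.6, -1.2]
width: 0.218
```

```bash
python3 -m crank '[[[0,0,1],0,10],[[0,0,1],0,10]]'|grep -E 'pos|for'; python3 -m crank '[[[0,0,1],0,10],[[0,0,1],0,10]]'|grep -E 'pos|for'
```

```text
position: [0.442, -0.2464, 0.0556]
ft_force: [0.9, 0.3, -0.4]
position: [0.442, -0.2465, 0.0545]
ft_force: [0.3, -0.7, -0.4]
```

```bash
python3 -m crank '[[[0,0,1],0,10],[[0,0,1],0,10]]'|grep -E 'pos|for'; python3 -m crank '[[[0,0,1],0,10],[[0,0,1],0,10]]'|grep -E 'pos|for'
```

```text
position: [0.4419, -0.2465, 0.0533]
ft_force: [-0.6, -0.3, -0.5]
position: [0.442, -0.2466, 0.0523]
ft_force: [0.4, 0.5, 0.6]
```

```bash
python3 -m crank '[[[0,0,1],0,10],[[0,0,1],0,10],[[0,0,1],0,10]]'|grep -E 'pos|for'; python3 -m crank '[[[0,0,1],0,10],[[0,0,1],0,10],[[0,0,1],0,10]]'|grep -E 'pos|for'
```

```text
position: [0.4422, -0.2467, 0.0515]
ft_force: [-1.0, 0.9, 2.6]
position: [0.4423, -0.2468, 0.0506]
ft_force: [-2.2, -0.1, 3.0]
```

```bash
sed -i 's/^N=.*/N=np.array([-160,0,54.5])\/1000/' h.py; python3 -c "
from h import *
gon(.601,-.2163,.0252,.2)"
```

```text
t 16.7 tcp [ 0.4423 -0.2468  0.0506] nose [ 6.010e-01 -2.182e-01  1.000e-04] yaw 0.198 q [-0.57  0.41  1.84 -0.04  0.82 -2.31] w 18.6 F [-2.2  -0.14  3.01] -> shift [-1.0, 0.0, -25.2] turn -0.002
```

```bash
python3 -m crank '[[[0,0,-12],0,10],[[0,0,-24],0,10],[[0,0,-24],0,10],[[0,0,-24],0,10]]'|grep -E 'pos|for';  python3 - <<'E'
from h import *
gon(.655,-.2053,.0247,.2)
go(.655,-.2053,.0747,.2)
E
```

```text
position: [0.4415, -0.2455, 0.075]
ft_force: [-0.9, 0.8, -0.6]
t 17.1 tcp [ 0.4415 -0.2455  0.075 ] nose [ 0.6003 -0.2169  0.0246] yaw 0.198 q [-0.57  0.37  1.84 -0.04  0.88 -2.31] w 18.9 F [-0.87  0.81 -0.64] -> shift [-55.9, 0.3, 1.2] turn -0.002
t 17.1 pos [ 0.4415 -0.2455  0.075 ] yaw 0.198 tilt [ 0.037 -0.058 -0.998] w 18.9 F [-0.87  0.81 -0.64] -> shift [-217.1, -2.7, 5.9] turn -0.002
```

```bash
python3 -m crank '[[[-10,0,0.3],0,10],[[-20,0,0.5],0,10],[[-28,0,0.7],0,10],[[-32,0,0.8],0,10],[[-36,0,0.9],0,10],[[-36,0,0.9],0,10]]'|grep -E 'pos|for'; python3 -m crank '[[[-5,0,0.1],0,10],[[-10,0,0.2],0,10],[[-15,0,0.3],0,10],[[-20,0,0.4],0,10],[[-20,0,0.4],0,10]]'|grep -E 'pos|for'; python3 - <<'E'
from h import *
gon(.655,-.2053,.0247,.2)
t,_=shot('top','t8.png');s,_=shot('side')
cv2.imwrite('pics/c8.png',np.hstack([cv2.resize(s[205:265,255:335],None,fx=5,fy=5,interpolation=2),cv2.resize(t[140:200,280:360],None,fx=5,fy=5,interpolation=2)])[:,:,::-1])
E
```

```text
position: [0.4771, -0.2382, 0.0748]
ft_force: [0.3, -0.5, -0.6]
position: [0.4973, -0.2341, 0.0749]
ft_force: [0.5, -0.1, -0.3]
t 18.2 tcp [ 0.4973 -0.2341  0.0749] nose [ 0.6561 -0.2053  0.0245] yaw 0.199 q [-0.49  0.45  1.71 -0.04  0.92 -2.24] w 18.5 F [ 0.53 -0.15 -0.3 ] -> shift [1.0, 0.1, -0.3] turn -0.001
```

View pics/c8.png

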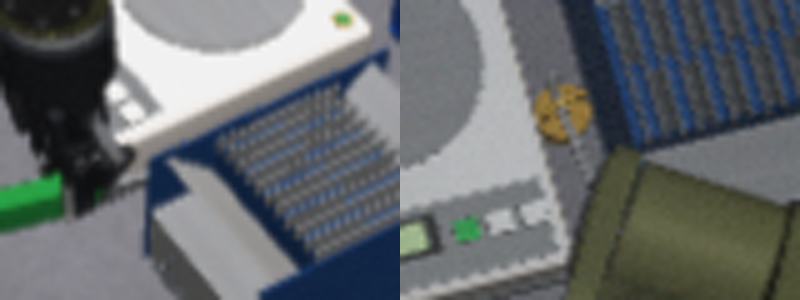

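The hook's tip now shows beyond the bail at (553,78) of the right crop, and the weight has not moved. Lifting.

```bash
python3 -c "
from h import *
gon(.6561,-.2053,.0445,.2);gon(.6561,-.2053,.165,.2)"; python3 -m crank '[[[-0.3,0.5,-8],0,10],[[-0.5,1,-16],0,10],[[-0.6,1.2,-20],0,10],[[-0.7,1.3,-22],0,10],[[-0.8,1.4,-24],0,10],[[-0.8,1.4,-24],0,10]]'; python3 -c "
from h import *
gon(.6561,-.2053,.175,.2)"
```

```text
t 18.3 tcp [ 0.4967 -0.2342  0.0748] nose [ 0.6555 -0.2055  0.0243] yaw 0.199 q [-0.49  0.45  1.71 -0.04  0.92 -2.24] w 19.1 F [ 0.18 -0.56 -1.95] -> shift [-1.1, -1.4, -20.1] turn -0.001
t 18.3 tcp [ 0.4967 -0.2342  0.0748] nose [ 0.6555 -0.2055  0.0243] yaw 0.199 q [-0.49  0.45  1.71 -0.04  0.92 -2.24] w 19.1 F [ 0.18 -0.56 -1.95] -> shift [-4.1, -9.1, -140.3] turn -0.001
t: 18.9
position: [0.4963, -0.2312, 0.0988]
eef_rot: [-0.1, 0.994, -0.031, 0.015]
ft_force: [-0.3, -0.8, -2.2]
width: 0.22
t 18.9 tcp [ 0.4963 -0.2312  0.0988] nose [ 0.6551 -0.2025  0.0483] yaw 0.199 q [-0.49  0.41  1.7  -0.04  0.97 -2.24] w 18.8 F [-0.34 -0.79 -2.16] -> shift [-3.5, -11.2, -126.2] turn -0.001
```

```bash
python3 -m crank '[[[0,-3,-8],0,10],[[0,-4,-18],0,10],[[-1,-5,-30],0,10],[[-1,-6,-45],0,10],[[-2,-7,-60],0,10],[[-2,-8,-75],0,10],[[-3,-9,-90],0,10],[[-3,-10,-105],0,10],[[-3,-11,-118],0,10],[[-3,-11,-126],0,10]]'; python3 - <<'E'
from h import *
gon(.6561,-.2053,.175,.2)
t,_=shot('top','t9.png');s,_=shot('side')
cv2.imwrite('pics/c9.png',np.hstack([cv2.resize(s[175:250,255:355],None,fx=4,fy=4,interpolation=2),cv2.resize(t[125:200,270:370],None,fx=4,fy=4,interpolation=2)])[:,:,::-1])
E
```

```text
t: 19.9
position: [0.497, -0.2343, 0.227]
eef_rot: [-0.1, 0.994, -0.031, 0.016]
ft_force: [0.5, -0.4, -3.6]
width: 0.218
t 19.9 tcp [ 0.497  -0.2343  0.227 ] nose [ 0.6558 -0.2056  0.1768] yaw 0.199 q [-0.49  0.27  1.57 -0.04  1.24 -2.25] w 18.6 F [ 0.48 -0.4  -3.62] -> shift [-0.3, 0.2, 1.8] turn -0.001
```

View pics/c9.png

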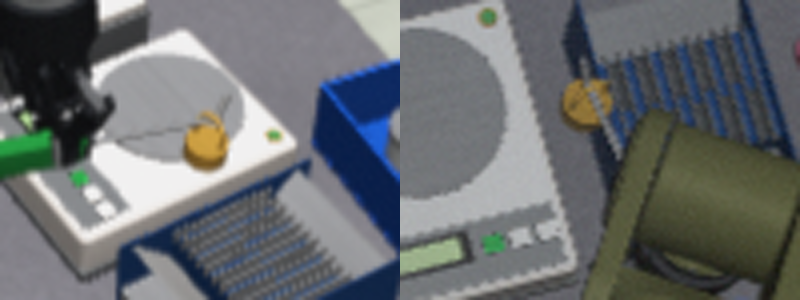

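The weight hangs from the hook, with its disc at (205,150) in the side crop and (587,103) in the top crop. Measuring it and the pan numerically.

```bash
cat >> h.py <<'E'
def brass(n,box):
    p,_=camera(n);h=cv2.cvtColor(p,cv2.COLOR_RGB2HSV);m=cv2.inRange(h,(12,110,70),(32,255,255))
    z=np.zeros_like(m);u0,u1,v0,v1=box;z[v0:v1,u0:u1]=m[v0:v1,u0:u1]
    c=max(cv2.findContours(z,0,1)[0],key=cv2.contourArea);(x,y),r=cv2.minEnclosingCircle(c);b=cv2.boundingRect(c)
    return (x,y),r,b
E
python3 - <<'E'
from h import *
s=brass('side',(285,345,190,235));t=brass('top',(300,330,135,165));print(s,t)
for z in(.13,.14,.15):print(z,onz('top',[t[0]],z).round(4),onz('side',[s[0]],z).round(4))
p,_=camera('top');h=cv2.cvtColor(p,cv2.COLOR_RGB2HSV)
# pan: grey disc inside white housing
m=cv2.inRange(h,(0,0,90),(180,60,175));z=np.zeros_like(m);z[120:190,248:301]=m[120:190,248:301]
z=cv2.morphologyEx(z,cv2.MORPH_OPEN,np.ones((5,5)))
c=max(cv2.findContours(z,0,1)[0],key=cv2.contourArea);e=cv2.fitEllipse(c);print('pan',e,onz('top',[e[0]],.078).round(4),onz('top',[[274.5,153.2]],.078).round(4), 'exp diam px',473*.14/1.44)
E
```

```text
((306.5, 210.5), 6.670932292938232, (301, 204, 11, 14)) ((316.4444580078125, 150.55555725097656), 6.442620277404785, (311, 145, 12, 12))
0.13 [[ 0.6533 -0.2087  0.13  ]] [[ 0.6612 -0.1915  0.13  ]]
0.14 [[ 0.6504 -0.2071  0.14  ]] [[ 0.656  -0.1998  0.14  ]]
0.15 [[ 0.6475 -0.2054  0.15  ]] [[ 0.6508 -0.2081  0.15  ]]
pan ((274.3643798828125, 144.74435424804688), (53.849849700927734, 56.39427947998047), 171.67642211914062) [[ 0.7043 -0.0877  0.078 ]] [[ 0.6766 -0.0844  0.078 ]] exp diam px 45.98611111111112
```

```bash
python3 -c "
from h import *
gon(.683,-.0835,.172,.2)"
```

```text
t 20.15 tcp [ 0.4966 -0.234   0.2246] nose [ 0.6553 -0.2052  0.174 ] yaw 0.199 q [-0.49  0.27  1.57 -0.04  1.24 -2.25] w 18.5 F [-0.14  0.61 -3.18] -> shift [-51.4, 113.6, -4.0] turn -0.001
```

```bash
python3 -m crank '[[[-1,3,0],0,10],[[-4,9,0],0,10],[[-9,19,-1],0,10],[[-15,32,-1],0,10],[[-21,46,-2],0,10],[[-27,60,-2],0,10],[[-33,74,-3],0,10],[[-39,87,-3],0,10],[[-44,98,-3],0,10],[[-48,106,-4],0,10]]'|head -2; python3 -m crank '[[[-2,4,0],0,10],[[-3,6,0],0,10],[[-3,7,0],0,10],[[-3,7,0],0,10],[[-3,7,0],0,10],[[-3,7,0],0,10],[[-3,7,0],0,10],[[-3,7,0],0,10]]'; python3 - <<'E'
from h import *
gon(.683,-.0835,.142,.2)
s=brass('side',(250,345,170,235));t=brass('top',(260,310,125,175));print(s,t)
for z in(.14,.145,.15):print(z,onz('top',[t[0]],z).round(4),onz('side',[s[0]],z).round(4))
E
```

```text
t: 21.15
position: [0.5227, -0.1193, 0.2228]
t: 21.95
position: [0.5243, -0.1119, 0.2225]
eef_rot: [-0.1, 0.994, -0.03, 0.015]
ft_force: [-0.8, -0.1, -3.6]
width: 0.219
t 21.95 tcp [ 0.5243 -0.1119  0.2225] nose [ 0.6829 -0.0831  0.1718] yaw 0.2 q [-0.26  0.25  1.6  -0.05  1.24 -2.01] w 18.7 F [-0.75 -0.1  -3.57] -> shift [0.7, 1.4, 29.8] turn -0.0
((296.2678527832031, 187.89285278320312), 5.39298677444458, (292, 183, 10, 11)) ((274.5, 146.2142791748047), 6.165337085723877, (269, 142, 12, 10))
0.14 [[ 0.6802 -0.083   0.14  ]] [[ 0.6757 -0.0849  0.14  ]]
0.145 [[ 0.6786 -0.0827  0.145 ]] [[ 0.6731 -0.0896  0.145 ]]
0.15 [[ 0.677  -0.0823  0.15  ]] [[ 0.6704 -0.0943  0.15  ]]
```

```bash
python3 -m crank '[[[0,0.5,6],0,10],[[0,1,14],0,10],[[0,1,22],0,10],[[0.5,1.5,28],0,10],[[1,2,32],0,10],[[1,2,34],0,10],[[1,2,34],0,10]]'|grep -E 'pos|forc'; python3 -m crank '[[[0,0,1.5],0,10],[[0,0.2,3],0,10],[[0,0.2,4.5],0,10],[[0,0.3,6],0,10],[[0,0.3,6],0,10]]'|grep -E 'pos|forc';python3 -m crank '[[[0,0,1],0,10],[[0,0.2,2],0,10],[[0,0.2,3],0,10],[[0,0.3,4],0,10],[[0,0.3,4],0,10]]'|grep -E 'pos|forc'
```

```text
position: [0.5241, -0.1121, 0.1882]
ft_force: [-0.7, -0.4, -2.9]
position: [0.5242, -0.1121, 0.182]
ft_force: [0.1, 0.1, -3.0]
position: [0.5242, -0.112, 0.1778]
ft_force: [-0.4, -0.4, -2.7]
```

```bash
python3 -m crank '[[[0,0.1,1],0,10],[[0,0.1,2],0,10],[[0,0.2,3],0,10],[[0,0.2,3],0,10]]'|grep -E 'pos|forc';python3 -m crank '[[[0,0.1,1],0,10],[[0,0.1,2],0,10],[[0,0.2,3],0,10],[[0,0.2,3],0,10]]'|grep -E 'pos|forc';python3 -m crank '[[[0,0.1,1],0,10],[[0,0.1,2],0,10],[[0,0.2,3],0,10],[[0,0.2,3],0,10]]'|grep -E 'pos|forc'
```

```text
position: [0.5242, -0.112, 0.1746]
ft_force: [-0.7, 0.6, -3.2]
position: [0.5243, -0.1119, 0.1716]
ft_force: [-1.0, -0.1, -2.0]
position: [0.5244, -0.1119, 0.1685]
ft_force: [0.5, -0.8, -1.5]
```

```bash
python3 -m crank '[[[0,0.3,3],0,10],[[0,0.5,6],0,10],[[0,0.8,10],0,10],[[0,1,13],0,10],[[0.5,1,15.5],0,10],[[0.5,1,15.5],0,10],[[0.5,1,15.5],0,10]]'|grep -E 'pos|forc'; python3 - <<'E'
from h import *
s=arm.read_state();R=Ro.from_quat(s['eef_rot']).as_matrix();p=s['position']
fw=np.array([np.cos(.2),np.sin(.2),0]);print('retract60',(R.T@(-.06*fw)*1000).round(1), 'up',(R.T@[0,0,.1]*1000).round(1))
t=brass('top',(260,310,125,175));print(t,onz('top',[t[0]],.10).round(4))
E
```

```text
position: [0.5243, -0.112, 0.153]
ft_force: [0.1, 0.3, -0.2]
retract60 [60.  -0.  -1.4] up [ -2.3  -6.3 -99.8]
((273.71429443359375, 152.07142639160156), 5.626651287078857, (269, 147, 11, 11)) [[ 0.6741 -0.0809  0.1   ]]
```

```bash
python3 -m crank '[[[3,0,0],0,10],[[6,0,-0.1],0,10],[[9,0,-0.2],0,10],[[12,0,-0.3],0,10],[[15,0,-0.3],0,10],[[15,0,-0.3],0,10]]'|grep -E 'pos|forc'; python3 - <<'E'
from h import *
t=brass('top',(260,310,125,175));print(t)
t,_=shot('top');s,_=shot('side')
cv2.imwrite('pics/c10.png',np.hstack([cv2.resize(s[165:235,245:335],None,fx=4.4,fy=4.4,interpolation=2),cv2.resize(t[125:195,240:330],None,fx=4.4,fy=4.4,interpolation=2)])[:,:,::-1])
E
```

```text
position: [0.5093, -0.115, 0.1531]
ft_force: [1.3, 0.8, -2.2]
((273.5, 152.0), 5.590270042419434, (268, 147, 12, 11))
```

```bash
python3 -m crank '[[[3,0,0],0,10],[[6,0,-0.1],0,10],[[9,0,-0.2],0,10],[[12,0,-0.3],0,10],[[15,0,-0.3],0,10],[[15,0,-0.3],0,10]]'|grep -E 'pos|forc'; python3 - <<'E'
from h import *
t=brass('top',(260,310,125,175));print(t)
t,_=shot('top');s,_=shot('side')
cv2.imwrite('pics/c11.png',np.hstack([cv2.resize(s[165:235,245:335],None,fx=4.4,fy=4.4,interpolation=2),cv2.resize(t[125:195,240:330],None,fx=4.4,fy=4.4,interpolation=2)])[:,:,::-1])
E
```

```text
position: [0.4946, -0.118, 0.1531]
ft_force: [-0.1, -0.6, -0.8]
((273.5, 152.0), 5.590270042419434, (269, 147, 11, 11))
```

View pics/c11.png

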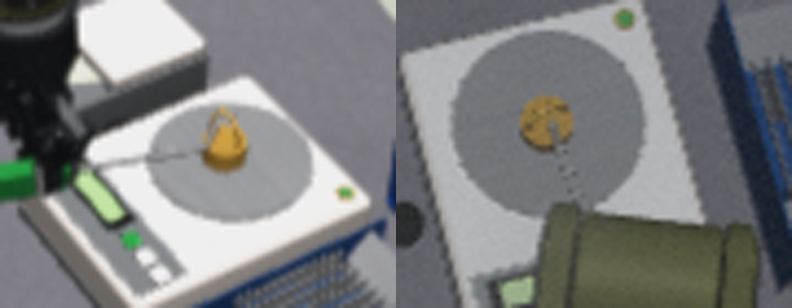

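The weight stands upright at the pan centre, and the hook's tip is clear in front of it. Backing out, then carrying the rod to the tray.

```bash
python3 -m crank '[[[10,0,-0.3],0,10],[[20,0,-0.5],0,10],[[35,0,-1],0,10],[[50,0,-1],0,10],[[50,0,-10],0,10],[[49,-2,-40],0,10],[[48,-5,-80],0,10],[[47,-7,-110],0,10],[[47,-7,-110],0,10]]'|grep -E 't:|pos|forc'; python3 -c "
from h import *
t=brass('top',(260,310,125,175));print(t)
go(.50,.381,.25,.02)"
```

```text
t: 28.1
position: [0.4478, -0.1282, 0.267]
eef_rot: [-0.1, 0.994, -0.032, 0.018]
ft_force: [0.2, -0.5, -2.1]
((273.73077392578125, 152.11538696289062), 5.596220970153809, (269, 147, 11, 11))
t 28.15 pos [ 0.4471 -0.128   0.2643] yaw 0.199 tilt [ 0.039 -0.058 -0.998] w 18.6 F [ 0.5   0.09 -1.98] -> shift [-153.0, 488.4, -13.4] turn 0.179
```

```bash
python3 -m crank '[[[-8,25,0],0.05,10],[[-20,65,0],0.1,10],[[-33,105,0],0.179,10],[[-46,145,-5],0.179,10],[[-58,185,-5],0.179,10],[[-71,225,-5],0.179,10],[[-84,265,-8],0.179,10],[[-96,305,-8],0.179,10],[[-109,345,-10],0.179,10],[[-122,385,-10],0.179,10]]'|head -2;python3 -c "
from h import *
go(.50,.381,.25,.02)"
```

```text
t: 29.15
position: [0.4897, 0.2753, 0.2516]
t 29.15 pos [0.4897 0.2753 0.2516] yaw 0.02 tilt [ 0.038 -0.059 -0.998] w 18.7 F [ 0.46 -1.24 -0.79] -> shift [-12.6, 105.4, -4.3] turn 0.0
```

```bash
python3 -m crank '[[[-4,30,0],0,10],[[-8,60,-2],0,10],[[-11,90,-4],0,10],[[-12,105,-4],0,10],[[-12,105,-4],0,10]]'|head -2;python3 -c "
from h import *
go(.50,.381,.065,.02);go(.5,.381,.014,.02)"
```

```text
t: 29.65
position: [0.4988, 0.382, 0.2478]
t 29.65 pos [0.4988 0.382  0.2478] yaw 0.022 tilt [ 0.036 -0.06  -0.998] w 19.0 F [-0.07 -0.24 -1.62] -> shift [5.0, 10.1, 182.4] turn 0.002
t 29.65 pos [0.4988 0.382  0.2478] yaw 0.022 tilt [ 0.036 -0.06  -0.998] w 19.0 F [-0.07 -0.24 -1.62] -> shift [6.8, 13.2, 233.3] turn 0.002
```

```bash
python3 -m crank '[[[1,2,40],0,10],[[2,4,80],0,10],[[3,7,120],0,10],[[4,9,155],0,10],[[5,10,175],0,10],[[5,10,182],0,10],[[5,10,182],0,10]]'|grep -E 'pos|forc';python3 -m crank '[[[0.3,0.6,8],0,10],[[0.6,1,16],0,10],[[0.8,1.5,22],0,10],[[1,2,28],0,10],[[1,2,28],0,10]]'|grep -E 'pos|forc';python3 -c "
from h import *
go(.5,.381,.014,.02)"
```

```text
position: [0.4999, 0.3801, 0.0647]
ft_force: [-0.6, -0.6, -0.5]
position: [0.5, 0.3804, 0.0362]
ft_force: [0.9, 0.6, 1.7]
t 30.85 pos [0.5    0.3804 0.0362] yaw 0.022 tilt [ 0.035 -0.061 -0.998] w 18.7 F [0.91 0.59 1.71] -> shift [0.7, 2.0, 22.1] turn 0.002
```

```bash
python3 -m crank '[[[0.3,0.6,6],0,10],[[0.5,1,12],0,10],[[0.6,1.4,16],0,10],[[0.7,1.8,20],0,10],[[0.7,1.8,20],0,10]]'|grep -E 'pos|forc';python3 -m crank '[[[0,0,2],0,10],[[0,0,4],0,10],[[0,0,4],0,10]]'|grep -E 'pos|forc'
```

```text
position: [0.4998, 0.3808, 0.0154]
ft_force: [0.9, 0.5, 2.0]
position: [0.4999, 0.3805, 0.0112]
ft_force: [0.9, 1.3, 1.4]
```

```bash
python3 -m crank '[[[0,0,0],0,26],[[0,0,0],0,34],[[0,0,0],0,45],[[0,0,0],0,45],[[0,0,0],0,45]]'|grep -E 'pos|forc|wid';python3 -m crank '[[[0,0,-10],0,45],[[-1,-2,-40],0,45],[[-3,-5,-85],0,45],[[-5,-9,-135],0,45],[[-7,-12,-180],0,45],[[-7,-12,-180],0,45]]'|grep -E 'pos|forc'; python3 -c "
from h import *
go(.3,.3,.25,.02)"
```

```text
position: [0.4999, 0.3805, 0.0112]
ft_force: [0.2, -0.3, -0.1]
width: 0.527
position: [0.5027, 0.3811, 0.1999]
ft_force: [0.5, -0.1, 0.3]
t 32.75 pos [0.5027 0.3811 0.1999] yaw 0.022 tilt [ 0.043 -0.055 -0.998] w 44.9 F [ 0.48 -0.06  0.28] -> shift [202.3, -79.3, -54.3] turn 0.002
```

```bash
python3 -m crank '[[[40,-15,-30],0,45],[[80,-30,-50],0,45],[[120,-45,-54],0,45],[[160,-60,-54],0,45],[[200,-78,-54],0,45],[[200,-78,-54],0,45]]'|grep -E 'pos|forc'; python3 - <<'E'
from h import *
for n,box in(('top',(100,170,190,270)),('side',(180,240,130,170))):
    p,d=shot(n,n+'_end.png');h=cv2.cvtColor(p,cv2.COLOR_RGB2HSV);g=cv2.inRange(h,(45,100,40),(85,255,255));z=np.zeros_like(g);u0,u1,v0,v1=box;z[v0:v1,u0:u1]=g[v0:v1,u0:u1]
    c=max(cv2.findContours(z,0,1)[0],key=cv2.contourArea);r=cv2.minAreaRect(c);print(n,'handle',r,onz(n,cv2.boxPoints(r),.029).round(3).tolist())
    k=z>0; v,u=np.nonzero(k);X=atdepth(n,np.c_[u,v],d[k]);print('z',np.percentile(X[:,2],[5,50,95]).round(3))
    o=cv2.imread('pics/%s0.png'%n)[:,:,::-1]
    df=(np.abs(o.astype(int)-p).max(2)>45).astype(np.uint8)
    for c in cv2.findContours(df,0,1)[0]:
        if cv2.contourArea(c)>12: print(n,'changed',cv2.boundingRect(c))
t=brass('top',(260,310,125,175));s=brass('side',(250,345,170,235));print(t,s,onz('top',[t[0]],.099).round(4),onz('side',[s[0]],.1).round(4))
E
```

```text
position: [0.2989, 0.2998, 0.2501]
ft_force: [0.4, -0.2, 0.5]
top handle ((137.07525634765625, 238.94432067871094), (34.516170501708984, 7.2243146896362305), 84.47245788574219) [[0.523, 0.391, 0.029], [0.523, 0.368, 0.029], [0.413, 0.366, 0.029], [0.414, 0.389, 0.029]]
z [0.017 0.028 0.034]
top changed (316, 366, 9, 18)
top changed (0, 363, 8, 21)
top changed (14, 361, 10, 4)
top changed (5, 353, 18, 9)
top changed (262, 343, 20, 7)
top changed (7, 342, 144, 42)
top changed (171, 340, 12, 13)
top changed (86, 263, 159, 118)
top changed (136, 246, 7, 11)
top changed (308, 157, 10, 12)
top changed (269, 147, 11, 13)
side handle ((204.23397827148438, 155.27981567382812), (6.034305572509766, 24.999265670776367), 73.3007583618164) [[0.415, 0.381, 0.029], [0.526, 0.386, 0.029], [0.519, 0.345, 0.029], [0.41, 0.341, 0.029]]
z [0.006 0.023 0.031]
side changed (12, 219, 5, 10)
side changed (118, 206, 8, 13)
side changed (98, 205, 11, 13)
side changed (24, 195, 10, 14)
side changed (13, 193, 65, 47)
side changed (291, 190, 10, 14)
side changed (114, 190, 22, 15)
side changed (12, 186, 13, 8)
side changed (49, 134, 29, 58)
side changed (0, 132, 6, 5)
side changed (60, 109, 18, 12)
side changed (110, 101, 6, 8)
side changed (59, 75, 14, 6)
side changed (75, 57, 93, 69)
side changed (2, 48, 94, 18)
side changed (95, 45, 16, 9)
((273.5, 152.0), 5.590270042419434, (269, 147, 11, 11)) ((295.5, 197.6999969482422), 5.323630332946777, (291, 193, 10, 11)) [[ 0.6747 -0.0804  0.099 ]] [[ 0.6708 -0.0932  0.1   ]]
```

```bash
python3 -c "
from h import *
print(arm.read_state()['t'],arm.finish_job())"
```

```text
the job is handed in; nothing more can be done
33.55 None
```

The check weight is standing on the balance pan and the hook rod is back in the tray. I handed the job in at 33.6 s of the 64 s allowed, and no verdict came back.

**How it went:** I gripped the rod and tilted it about 18° nose-down in the grip by pressing its tail on the fixed splitter's front lip. That gave the hook more room through the bail. I touched the bench lightly to find the hook's height, then threaded the bail in the right-hand gap. I lifted the weight, lowered it onto the pan, backed the hook out, and laid the rod flat in the tray.

**Last checks:**
- **Weight:** the top camera puts it about 4 mm from the pan centre, and the last view showed it upright and clear of the hook. It did not move while the hook was backed out.
- **Rod:** the handle lies flat inside the tray, its top about 28 mm above the bench.
- **Other things:** comparing before and after pictures shows no change to the bystanders. Both pictures differ only at the arm, the weight and, from above, the handle's new position.

**What went wrong or disagreed:**
- **Joint 6 at its end stop:** early on it read −2.554 against its −2.55 limit. This may count as a range violation. It also left the tool tilted about 0.07 rad for the rest of the job.
- **Weight position:** the side camera's rough estimate puts the weight about 13 mm away from the top camera's. It uses the whole weight's outline at an assumed height, so I trusted the top view. It is still within the 30 mm allowed.
- **Hook height:** the bench touch put the hook about 3 mm higher than the picture estimate, so I used the touched value.

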